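# Photograph a sample jar: slot in the backing plate, show the jar to the camera

### The arm

A 6-joint arm with a two-finger parallel gripper is mounted at the origin on a cart in front of the work surface, level with it; the furniture and walls round the work are solid. World frame = base frame: x ahead of the robot, y to its left, z up, the work surface at z = 0. Lengths are in m, angles in rad, forces in N, time in s.
With the tool pointing down it reaches from about 0.275 to 0.825 m from the base axis. Payload 4.9 kg.
Tool frame: the origin (TCP) lies midway between the tips of the shut fingers; the grasp point (between the pads) lies 19 mm behind it (grip_point_offset is the distance from the TCP to the grasp point, in m); z points along the fingers, y is the line along which they close (so a half turn about z gives the same grasp; the last joint's range is limited). The gripper opens to 85 mm and grips with 20 to 120 N. Pads are 22 mm wide; open, the fingers measure 114 mm over their backs; the gripper's body (76 mm by 85 mm) begins 54 mm behind the grasp point. The pads swing forward as they close: fully open they stand 13 mm farther back than shut.
Start: joints at [1.126, 0.326, -0.193, 1.052, 0, 1.437], TCP at [0.168, 0.524, 0.231] pointing down, gripper open.
Joint ranges: [-2.65, 2.65], [-0.97, 1.79], [-1.3, 1.35], [-1.93, 2.1], [-1.47, 1.37], [-3.14, 3.14]. Speed limits (rad/s): [2.57, 2.57, 3.14, 3.14, 3.14, 3.14].

### API

Orientations are given as a rotation vector (axis times angle).
In Python, from cell import * gives the robot as it stands. Calls block until the motion is done:
- movep(position, orientation): joint-space move of the TCP to a pose.
- move_l(position, velocity=0.15, rot=None, until_force=None): straight line of the TCP; rot=None keeps the orientation; velocity is the mean speed in m/s. With until_force (N) it stops when the force on the tool has changed by that much, and returns True; else False.
- set_joints(angles): joint-space move.
- let_go() and grab(newtons=None): open the fingers fully, or close them until they stop; newtons is the grip in N (None keeps the last).
- sleep(seconds).
- ik(position, orientation): joint angles nearest the present ones, or None.
- get_state(): the state.
- grab_frame(name): name is "side" or "top" or "wrist"; returns a dict with "img" (400x640x3 uint8, red, green, blue), "fx", "fy", "cx", "cy" (pixels), "cam_to_world" (4x4, takes a point from camera to world coordinates); the wrist camera has in their place "T_tool_cam" (4x4, takes a point from camera to tool coordinates, whose origin is the TCP and whose axes are the flange's). Camera axes: x right, y down, z forward; pixel columns grow to the right and rows downward; lengths in m; the calibration is good to about 2 mm. The wrist camera is an equidistant fisheye: a pixel r from the principal point sees the ray r / f radians off the axis. A picture is of the moment at which its call begins: read the wrist's pose just before it. There is no depth.
A pose or a line that the arm cannot do raises MotionError and nothing moves.
- sign_off(): hands the job in; it is judged then, once.
Trained networks look in the newest picture that a camera, given by its name, has taken for a name from the list of things; names that differ only in an ending like _2 or _b are one class to them, and where a whole thing is asked for, a point or a joint stands for the part that bears it (a point fixed in the world has none). Each returns a list of dicts, best first, with "score" (0 to 1); they miss things now and then, are a little off and sometimes report something else, mostly with a low value. They report only what shows in the picture. A call takes as long as a camera call. They do not tell look-alikes from the thing itself.
- spot_in(camera, name): "centre" ([column, row] in pixels, amid what is visible of it).
- silhouettes(camera, name): "mask" (400x640 bool, what is visible of it) and "centre" ([column, row] in pixels, amid what is visible of it).
- tip_of(camera, name): "centre" ([column, row] in pixels: a listed point, or the origin of a listed thing).
The state is a dict: "clock": time; "q": joint angles; "joint_velocities": joint speeds; "tau": joint torques, N m; "position": TCP position; "eef_rot": TCP orientation; "contact_force": force on the tool from outside, world axes, zero at the start; "wrist_torque": the same for the moment, N m; "finger_gap": opening from 0.0 (shut) to 1.0 (fully open); "grasp_force": force on a finger pad.
Only numpy, scipy, OpenCV 4.12 (cv2) and the standard library are available. Lean on these libraries where they do the work, as an engineer would, in place of code of your own. Each camera call takes 0.05 s, during which the arm holds its last target. There are 200 camera calls.

### The job

Get the red-lidded sample jar's picture taken: move the black backing plate from its wooden parking block into the slot of the aluminium block on the photo stand, fully down, and let go of it. Then, from the row of three jars standing together on the left, pick up the one with the red lid and hold it upright in the air straight above the round mark on the stand, its middle level with the camera lens and its paper label facing squarely into the lens. Finish while still holding it there, motionless and touching neither stand nor plate; leave everything else on the bench where it is.

Things in the scene. Friction and masses are not known exactly. Their poses are not given: they have to be found in the camera images.
- photo_stand: fixed photo stand: white base plate 110 (x) x 290 (y) x 10 mm; origin on the bench right under the red-ringed round mark on the base. Its -y end carries a black camera looking along +y (lens front 100 mm from the mark; camera top 156 mm above the bench, housing 60 mm wide); its +y end carries an aluminium block 112 (x) x 46 (y) mm, top 60 mm above the bench, with one slot. z up
- lens (a point): centre of the camera's lens front, 130 mm above the bench; axes as photo_stand, the camera looks along +y
- view_spot (a point): point in the air 130 mm above the bench, 100 mm in front of the lens, straight above the round mark: where the middle of the jar shall be; axes as photo_stand
- stand_slot (a point): centre of the slot's mouth in the top of the aluminium block, 60 mm above the bench; the slot is 88 mm long (x) and 10 mm wide (y), 38 mm deep (floor 22 mm above the bench), its rim chamfered 5 mm; axes as photo_stand, the slot's middle plane lies 85 mm from the mark
- parking_block: fixed wooden block 108 (x) x 40 (y) x 45 mm tall in which the plate stands at first, in a slot 8 mm wide (y), 84 mm long (x), 30 mm deep (floor 15 mm above the bench); origin centre of its underside, z up
- plate_foot (a point): middle of the lower edge of the loose black backing plate: panel 80 (x) x 6 (y) x 135 mm tall (z), with an orange grip tab on top; 0.12 kg; x along the panel, y through its thickness, z up; front and back alike. In the stand slot its top is 181 mm above the bench, and it may lean up to 0.11 rad
- plate_tab (a point): centre of the plate's orange grip tab, 36 (x) x 14 (y) x 24 mm tall, 147 mm above the plate's lower edge and 12 mm below its top; pinch it across y; axes as plate_foot
- red_jar_centre (a point): the sample jar with the red screw lid in the row of three on the left (a like one far right at the back belongs to the room), white body, 56 mm across, 76 mm tall, 0.08 to 0.18 kg; point half-way up on its axis (38 mm above its underside). The lid is the top 14 mm; the wall is straight and may be gripped anywhere. Its one white paper label is centred on its own -x side; z up
- white_jar_centre (a point): decoy sample jar with a white screw lid, 56 mm across, 76 mm tall; point half-way up on its axis, z up; leave it alone
- blue_jar_centre (a point): decoy sample jar with a blue screw lid, 56 mm across, 73 mm tall; point half-way up on its axis, z up; leave it alone. A tall microscope is fixed left of the row and a tall rod stand with a clamp (rod about 0.62 m ahead of and 0.27 m left of the robot) behind it: keep the wrist clear of both.
- bench_stopwatch: black stopwatch lying on the bench, 97 x 91 x 18 mm; origin centre of its underside; leave it
- bench_carton: white carton standing on edge, 90 x 34 x 135 mm; origin centre of its underside; leave it
- bench_brush: wooden sieve brush lying along its y, 30 x 184 x 16 mm; origin centre of its underside; leave it
There are look-alikes about, which are no part of the job. Of the things like the part that bears red_jar_centre, leave any that is turquoise; of the rest the smaller one is meant. There is more than one size of the part that bears plate_foot; the job needs the larger.

How it is judged:
By the outcome, as a careful person would: the job done as asked, in the order asked, and still so for the second after the job is handed in, while the arm keeps its last pose, push and grip.
It also fails if it takes over 70 s, if anything falls off the work surface, if the arm or the gripper's body presses on something with over 40 N, if the wrist force passes 120 N, or if a joint passes its speed limit or range.

## Working session

There is one attempt and no reset: what is moved stays moved. The work goes in short steps, each a Python script; the robot and the scene stay as the last script left them, time stands still between calls to the robot, and variables do not carry over. Pictures are saved under pics/ and viewed, at most 13 in all, crops included, and the job is handed in when it is done.

```bash
mkdir -p pics; ls; python3 - <<'E'
from cell import *
import cv2,numpy as np
for c in ["side","top"]:
    f=grab_frame(c); cv2.imwrite(f"pics/{c}0.png",f["img"][:,:,::-1])
    print(c,f["fx"],f["fy"],f["cx"],f["cy"],np.round(f["cam_to_world"],3).tolist())
    for n in ["plate_foot","plate_tab","red_jar_centre","white_jar_centre","blue_jar_centre","photo_stand","lens","stand_slot","view_spot","parking_block"]:
        print(n,[(np.round(d["centre"],1).tolist(),round(d["score"],2)) for d in tip_of(c,n)[:4]])
print(get_state())
E
```

```text
pics
side 498.472136046897 498.472136046897 317.72212785610475 201.60071530379918 [[-0.92, -0.196, 0.34, -0.147], [-0.392, 0.456, -0.799, 1.619], [0.001, -0.868, -0.496, 1.06], [0.0, 0.0, 0.0, 1.0]]
plate_foot [([300.3, 208.2], 0.98), ([324.5, 219.4], 0.69)]
plate_tab [([326.2, 199.3], 0.7), ([385.7, 172.5], 0.27)]
red_jar_centre [([288.1, 211.5], 0.73), ([291.3, 262.2], 0.65), ([247.6, 324.8], 0.6)]
white_jar_centre [([324.1, 228.7], 0.55)]
blue_jar_centre [([314.8, 247.7], 0.69)]
photo_stand [([349.2, 168.2], 0.68), ([347.7, 196.8], 0.56), ([325.9, 230.0], 0.39), ([357.1, 227.7], 0.23)]
lens []
stand_slot [([343.8, 192.4], 0.62)]
view_spot [([350.4, 170.2], 0.87)]
parking_block [([301.7, 208.1], 0.58), ([354.5, 228.1], 0.53)]
top 415.1394344031018 415.1394344031018 318.9572206996122 192.1523338807356 [[-0.028, -0.994, 0.102, 0.336], [-0.999, 0.027, -0.017, 0.119], [0.015, -0.103, -0.995, 1.729], [0.0, 0.0, 0.0, 1.0]]
plate_foot [([332.5, 165.3], 0.56), ([363.9, 199.7], 0.43), ([331.2, 195.4], 0.36), ([336.9, 158.7], 0.23)]
plate_tab [([363.6, 198.8], 0.69), ([336.7, 159.6], 0.64), 
[... 380 characters left out ...]

parking_block []
{'clock': 1.1, 'q': array([ 1.12579289e+00,  3.26180964e-01, -1.92557418e-01,  1.05198481e+00,
       -3.98040845e-05,  1.43656246e+00]), 'joint_velocities': array([ 0.00016573, -0.000593  , -0.00033874,  0.00073749,  0.00032645,
        0.00064409]), 'tau': array([-8.46101120e-04, -4.43340826e+01,  2.62759995e+01,  1.23934275e-03,
       -3.24545108e-04, -8.29444588e-06]), 'position': array([0.16822395, 0.52369066, 0.23130741]), 'eef_rot': array([4.86184564e-01, 3.10368459e+00, 9.22424285e-05]), 'contact_force': array([ 0.80350608, -0.08670171,  0.22746769]), 'wrist_torque': array([ 0.01584178,  0.0459088 , -0.02350835]), 'grasp_force': 0.0, 'finger_gap': 0.99849661846088}
```

```bash
python3 - <<'E'
import cv2
a=cv2.imread("pics/side0.png")[130:350,200:460]; cv2.imwrite("pics/s1.png",cv2.resize(a,None,fx=2.7,fy=2.7,interpolation=2))
a=cv2.imread("pics/top0.png")[110:290,150:440]; cv2.imwrite("pics/t1.png",cv2.resize(a,None,fx=2.7,fy=2.7,interpolation=2))
E
```

```text
(no output)
```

View pics/s1.png

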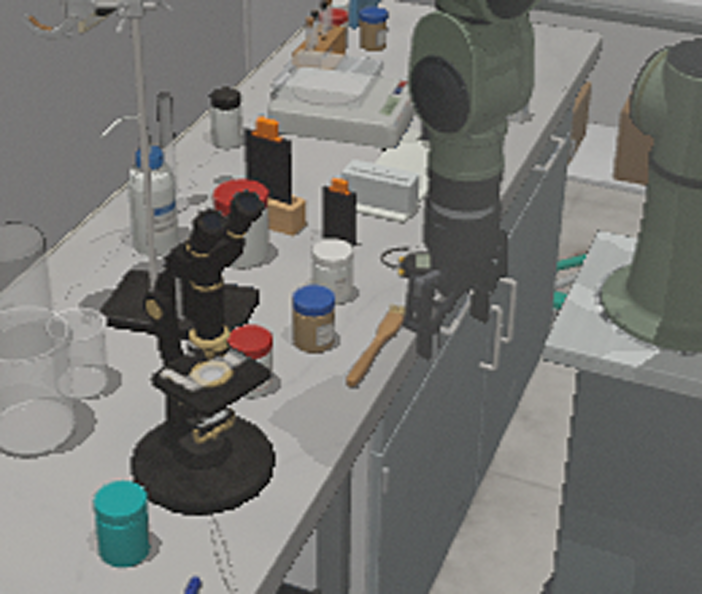

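View pics/t1.png

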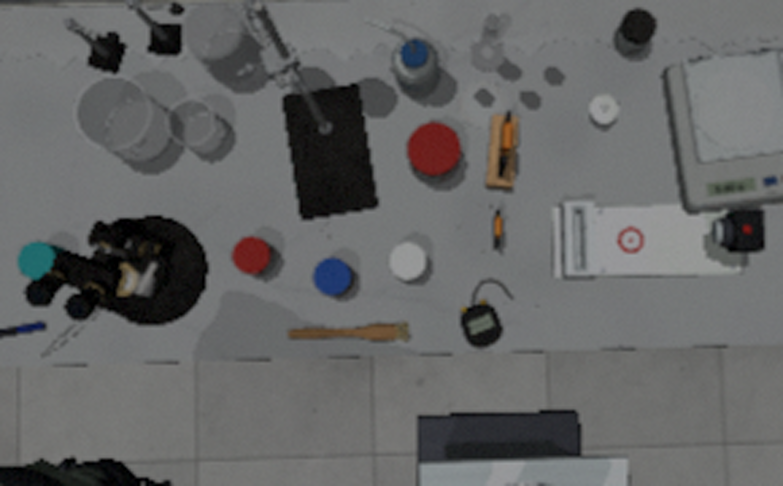

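```bash
cat > h.py <<'E'
from cell import *
import numpy as np, cv2
from scipy.spatial.transform import Rotation as R
def ray(f,px,T=None):
    px=np.asarray(px,float)
    if "cam_to_world" in f:
        M=f["cam_to_world"]; d=np.array([(px[0]-f["cx"])/f["fx"],(px[1]-f["cy"])/f["fy"],1])
    else:
        M=T@f["T_tool_cam"]; a=(px[0]-f["cx"])/f["fx"]; b=(px[1]-f["cy"])/f["fy"]; r=np.hypot(a,b)+1e-12
        d=np.array([np.sin(r)*a/r,np.sin(r)*b/r,np.cos(r)])
    return M[:3,3],M[:3,:3]@d
def onz(f,px,z,T=None):
    o,d=ray(f,px,T); return o+d*(z-o[2])/d[2]
def proj(f,P,T=None):
    M=f["cam_to_world"] if "cam_to_world" in f else T@f["T_tool_cam"]
    p=M[:3,:3].T@(np.asarray(P,float)-M[:3,3])
    if "cam_to_world" in f: return np.array([f["cx"]+f["fx"]*p[0]/p[2],f["cy"]+f["fy"]*p[1]/p[2]])
    t=np.arctan2(np.hypot(p[0],p[1]),p[2]); n=np.hypot(p[0],p[1])
    return np.array([f["cx"]+f["fx"]*t*p[0]/n,f["cy"]+f["fy"]*t*p[1]/n])
def wrist():
    s=get_state(); T=np.eye(4); T[:3,:3]=R.from_rotvec(s["eef_rot"]).as_matrix(); T[:3,3]=s["position"]
    return grab_frame("wrist"),T
def down(yaw):  # tool z down, tool y (closing line) at angle yaw from world x
    y=np.array([np.cos(yaw),np.sin(yaw),0]); z=np.array([0,0,-1.]); return R.from_matrix(np.c_[np.cross(y,z),y,z]).as_rotvec()
def save(f,n): cv2.imwrite("pics/"+n,f["img"][:,:,::-1])
E
python3 - <<'E'
from h import *
f=grab_frame("top")
for n,p,z in [("lens",(415.4,195.9),.13),("view",(387.7,197.3),.13),("slot",(362.5,198),.06),("mark",(383.3,198.5),.01),("slotcrop",(363.7,197.8),.06),("tab",(336.7,159.6),.15),("tabpic",(338,159),.174),("jar",(244.4,201.9),.038),("jarlid",(243.3,204.4),.076)]:
    print(n,np.round(onz(f,p,z),3))
for n in ["red_jar_centre","plate_tab","plate_foot","parking_block","photo_stand"]:
    for d in silhouettes("top",n)[:3]:
        m=d["mask"].astype(np.uint8); r=cv2.minAreaRect(cv2.findNonZero(m)); print(n,round(d["score"],2),m.sum(),r)
f,T=wrist(); s=get_state(); print(s["position"],T[:3,:3].round(2).tolist(),f["T_tool_cam"].round(3).tolist(),f["fx"],f["cx"],f["cy"])
E
```

```text
lens [ 0.475 -0.283  0.13 ]
view [ 0.473 -0.175  0.13 ]
slot [ 0.479 -0.085  0.06 ]
mark [ 0.478 -0.178  0.01 ]
slotcrop [ 0.479 -0.09   0.06 ]
tab [0.622 0.02  0.15 ]
tabpic [0.62  0.016 0.174]
jar [0.478 0.395 0.038]
jarlid [0.464 0.393 0.076]
red_jar_centre 0.86 361 ((309.5, 167.0), (22.0, 19.0), 90.0)
red_jar_centre 0.68 141 ((163.25001525878906, 205.25003051757812), (10.60660171508789, 15.55634880065918), 45.0)
red_jar_centre 0.47 192 ((243.5, 205.0), (14.0, 15.0), 90.0)
plate_tab 0.39 64 ((336.5409851074219, 163.54917907714844), (4.074108600616455, 19.103042602539062), 5.194429397583008)
plate_foot 0.65 48 ((337.0, 160.0), (12.0, 4.0), 90.0)
parking_block 0.55 156 ((334.9069519042969, 166.11724853515625), (9.467185020446777, 26.159326553344727), 4.763641834259033)
photo_stand 0.67 1960 ((393.0, 198.5), (27.0, 78.0), 90.0)
[0.16818766 0.52367363 0.23126973] [[-0.95, 0.31, 0.0], [0.31, 0.95, 0.0], [-0.0, 0.0, -1.0]] [[-0.001, -0.95, -0.313, 0.08], [1.0, -0.001, -0.0, -0.0], [-0.0, -0.313, 0.95, -0.142], [0.0, 0.0, 0.0, 1.0]] 309.70691628693146 321.4256930854671 206.28716451714925
```

```bash
python3 - <<'E'
from h import *
s=get_state(); p=s["position"]
move_l([p[0],p[1],.36],.3)
movep([.47,-.12,.36],down(np.pi/2))
f,T=wrist(); save(f,"w_stand.png"); np.savez("ws.npz",T=T)
for n in ["lens","view_spot","stand_slot","photo_stand"]:
    for d in tip_of("wrist",n)[:2]: print(n,round(d["score"],2),np.round(d["centre"],1),onz(f,d["centre"],{"lens":.13,"view_spot":.13,"stand_slot":.06,"photo_stand":0}[n],T).round(4))
movep([.61,.018,.33],down(np.pi/2))
f,T=wrist(); save(f,"w_plate.png")
for n in ["plate_tab","parking_block","plate_foot"]:
    for d in tip_of("wrist",n)[:2]: print(n,round(d["score"],2),np.round(d["centre"],1),onz(f,d["centre"],{"plate_tab":.162,"parking_block":0,"plate_foot":.015}[n],T).round(4))
for n in ["plate_tab","parking_block"]:
    for d in silhouettes("wrist",n)[:2]:
        r=cv2.minAreaRect(cv2.findNonZero(d["mask"].astype(np.uint8))); b=cv2.boxPoints(r); print(n,round(d["score"],2),r,[onz(f,q,.174 if n=="plate_tab" else .045,T).round(3).tolist() for q in b])
print(get_state()["clock"],get_state()["q"].round(2))
a=cv2.imread("pics/w_stand.png");b=cv2.imread("pics/w_plate.png")
cv2.imwrite("pics/w2.png",cv2.resize(np.vstack([a[:,60:580],b[:,60:580]]),None,fx=.75,fy=.75,interpolation=3))
E
```

```text
lens 0.88 [201.  182.8] [ 0.4805 -0.2767  0.13  ]
view_spot 0.58 [276.6 178.9] [ 0.4768 -0.1756  0.13  ]
stand_slot 0.62 [338.9 168.7] [ 0.4781 -0.0945  0.06  ]
stand_slot 0.58 [284.7 163.9] [ 0.4708 -0.1733  0.06  ]
photo_stand 0.63 [286.4 164.9] [ 0.4835 -0.1777  0.    ]
plate_tab 0.77 [333.3  81.1] [0.5024 0.0284 0.162 ]
plate_tab 0.73 [321.8 192.3] [0.6162 0.0171 0.162 ]
parking_block 0.61 [323.4 166.1] [0.6193 0.0196 0.    ]
plate_foot 0.56 [324.4 167.7] [0.6189 0.021  0.015 ]
plate_foot 0.42 [492.3  58.8] [0.432  0.2896 0.015 ]
plate_tab 0.8 ((333.5, 83.0), (42.0, 9.0), 90.0) [[0.485, 0.024, 0.174], [0.485, 0.032, 0.174], [0.526, 0.032, 0.174], [0.526, 0.024, 0.174]]
plate_tab 0.77 ((323.9801940917969, 183.69801330566406), (14.229032516479492, 81.59305572509766), 5.710593223571777) [[0.646, 0.008, 0.174], [0.563, 0.016, 0.174], [0.564, 0.03, 0.174], [0.648, 0.022, 0.174]]
parking_block 0.96 ((322.8155517578125, 168.87530517578125), (28.55074691772461, 76.20602416992188), 5.617580413818359) [[0.669, -0.007, 0.045], [0.559, 0.004, 0.045], [0.563, 0.043, 0.045], [0.673, 0.034, 0.045]]
5.9083 [-0.09  0.4   0.17  1.34 -0.   -0.09]
```

View pics/w2.png

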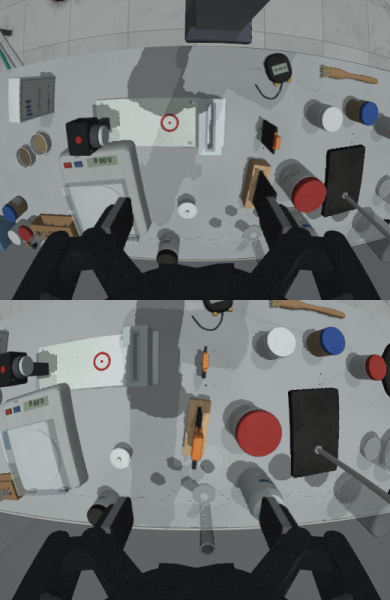

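```bash
python3 - <<'E'
import cv2
a=cv2.imread("pics/w_stand.png")[115:225,180:370]; cv2.imwrite("pics/ws_z.png",cv2.resize(a,None,fx=4,fy=4,interpolation=2))
E
```

```text
(no output)
```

View pics/ws_z.png

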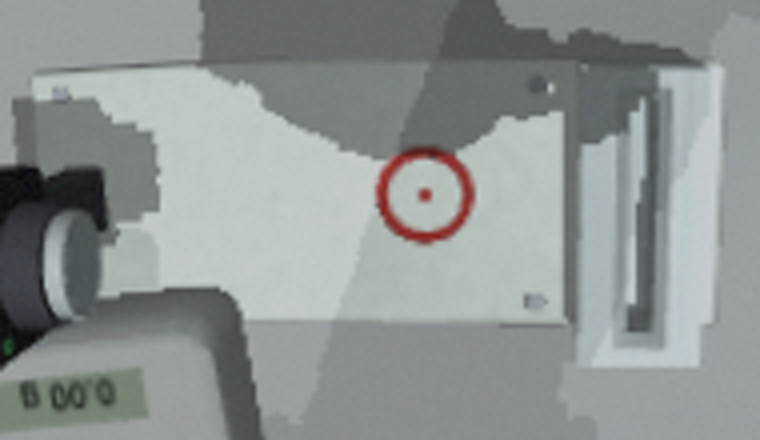

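```bash
python3 - <<'E'
from h import *
f=grab_frame("wrist"); T=np.load("ws.npz")["T"]
P=lambda u,v,z:onz(f,(u/4+180-.375,v/4+115-.375),z,T).round(4)
print("mark",P(425,195,.01))
for n,u,v,z in [("bTL",580,65,.06),("bTR",720,65,.06),("bBL",580,365,.06),("bBR",702,367,.06),("mBL",615,348,.06),("mBR",663,348,.06),("mTR",672,72,.06),("red R",474,193,.01),("lensT",75,210,.13),("baseTL",35,72,.01),("baseTR",575,62,.01),("baseBR",570,322,.01),("baseBm",250,320,.01)]: print(n,P(u,v,z))
E
```

```text
mark [ 0.4791 -0.1774  0.01  ]
bTL [ 0.4231 -0.1154  0.06  ]
bTR [ 0.4225 -0.0655  0.06  ]
bBL [ 0.535  -0.1151  0.06  ]
bBR [ 0.5358 -0.069   0.06  ]
mBL [ 0.5283 -0.102   0.06  ]
mBR [ 0.5283 -0.084   0.06  ]
mTR [ 0.4253 -0.0827  0.06  ]
red R [ 0.4785 -0.1575  0.01  ]
lensT [ 0.4596 -0.2783  0.13  ]
baseTL [ 0.422  -0.3433  0.01  ]
baseTR [ 0.4257 -0.1168  0.01  ]
baseBR [ 0.5327 -0.1187  0.01  ]
baseBm [ 0.5315 -0.2539  0.01  ]
```

```bash
python3 - <<'E'
from h import *
r=down(np.pi/2-.098)
movep([.616,.018,.26],r)
f,T=wrist(); save(f,"w_p2.png")
for d in tip_of("wrist","plate_tab")[:2]: print(round(d["score"],2),np.round(d["centre"],1),onz(f,d["centre"],.162,T).round(4))
print(move_l([.616,.018,.144],.12,until_force=15))
print(get_state()["position"],get_state()["contact_force"])
grab(50); s=get_state(); print(s["finger_gap"],s["grasp_force"],s["contact_force"],s["position"])
print(move_l([.616,.018,.262],.12,until_force=25)); s=get_state(); print(s["finger_gap"],s["grasp_force"],s["contact_force"],s["position"],s["clock"])
f=grab_frame("side"); save(f,"s_lift.png"); f,T=wrist(); save(f,"w_lift.png")
a=cv2.imread("pics/s_lift.png")[130:290,220:420];b=cv2.imread("pics/w_lift.png")
cv2.imwrite("pics/l.png",np.hstack([cv2.resize(a,(500,400)),cv2.resize(b[:,120:520],(300,300)).copy() if 0 else b[:,200:500]]))
E
```

```text
0.65 [323.1  71.3] [0.5069 0.0292 0.162 ]
False
[0.61669402 0.01798611 0.14492903] [0.42270412 0.38266771 0.38289486]
0.1571742535468689 48.948277831077576 [0.72216207 0.26931521 2.14436743] [0.61624018 0.0180383  0.14424447]
False
0.15344547192305102 48.620869517326355 [-0.26414771  0.43837301 -1.78245028] [0.61544735 0.01807422 0.2610259 ] 9.3417
```

View pics/l.png

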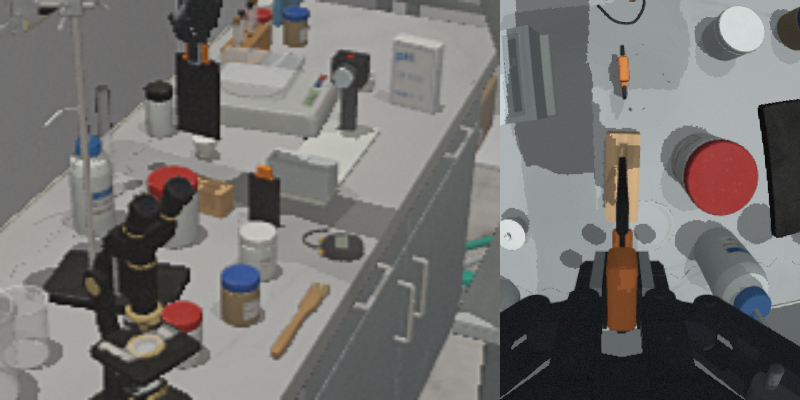

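```bash
python3 - <<'E'
from h import *
s=get_state();p=s["position"]
for c in ("side","top"):
    f=grab_frame(c)
    for n,dz in (("plate_foot",-.128),("plate_tab",.019)):
        e=proj(f,p+[0,0,dz])
        print(c,n,e.round(1),[(np.round(d["centre"],1),round(d["score"],2),onz(f,d["centre"],p[2]+dz).round(4)[:2]) for d in tip_of(c,n)[:3]])
f=grab_frame("side")
for k in (-.04,.04):
    for z in (-.128,.007): print(k,z,((proj(f,p+[k,-k*.098,z])-[220,130])*2.5).round(0))
E
```

```text
side plate_foot [299. 183.] [(array([298. , 182.2]), 0.72, array([0.6221, 0.0137])), (array([324.9, 217.1]), 0.61, array([0.4207, 0.219 ]))]
side plate_tab [298.4 149.2] [(array([297.8, 153.3]), 0.96, array([0.6013, 0.0536])), (array([327.4, 196.4]), 0.69, array([0.3716, 0.3204]))]
top plate_foot [336.9 162.1] [(array([386.3, 196.9]), 0.26, array([ 0.4741, -0.1686]))]
top plate_tab [339.3 154.8] []
-0.04 -0.128 [219. 138.]
-0.04 0.007 [219.  60.]
0.04 -0.128 [176. 127.]
0.04 0.007 [174.  50.]
```

```bash
python3 - <<'E'
from h import *
r=down(np.pi/2-.013)
move_l([.480,-.0925,.262],.12,rot=r)
move_l([.480,-.0925,.195],.1)
f=grab_frame("side"); save(f,"s_pre.png")
a=f["img"][110:250,250:420,::-1]; cv2.imwrite("pics/pre.png",cv2.resize(a,None,fx=4,fy=4,interpolation=2))
print(get_state()["position"],get_state()["contact_force"])
print(move_l([.480,-.0925,.152],.05,until_force=10)); s=get_state(); print(s["position"],s["contact_force"],s["wrist_torque"],s["finger_gap"])
E
```

```text
[ 0.48057571 -0.09265726  0.19568203] [ 0.19515905 -0.96026828 -0.59747032]
False
[ 0.48025854 -0.09256849  0.15221817] [ 0.2503338  -0.341591   -1.31044243] [ 0.01841132 -0.03987341  0.01400767] 0.15943076044567145
```

```bash
python3 - <<'E'
from h import *
print(move_l([.480,-.0925,.144],.03,until_force=5)); s=get_state(); print(s["position"],s["contact_force"])
let_go(); print(get_state()["contact_force"])
move_l([.480,-.0925,.28],.15); 
for c in ("side",):
    f=grab_frame(c)
    print([(d["centre"],d["score"]) for d in tip_of(c,"plate_foot")[:2]])
f2,T=wrist(); save(f2,"w_after.png")
a=f["img"][110:250,250:420,::-1]; cv2.imwrite("pics/post.png",np.hstack([cv2.resize(a,(486,400),interpolation=2),f2["img"][:,200:510,::-1]]))
print(get_state()["clock"])
E
```

```text
True
[ 0.48116118 -0.0929432   0.15118148] [-0.86977038 -0.33733051  3.66481611]
[-0.16059308  0.93329979  0.45752871]
[([322.6, 219.2], 0.67)]
15.3417
```

View pics/post.png

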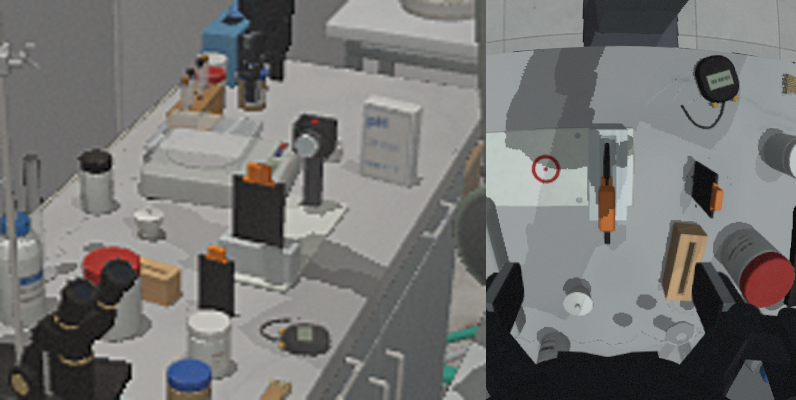

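```bash
cat >> h.py <<'E'
def look(C,tgt,f):
    C=np.array(C,float); z=np.array(tgt)-C; z/=np.linalg.norm(z); x=np.cross(z,[0,0,1.]); x/=np.linalg.norm(x)
    Rc=np.c_[x,np.cross(z,x),z]; M=f["T_tool_cam"]; Rt=Rc@M[:3,:3].T
    return C-Rt@M[:3,3],R.from_matrix(Rt).as_rotvec()
E
python3 - <<'E'
from h import *
f=grab_frame("wrist"); J=[.468,.393,.045]; ims=[]
for i,C in enumerate([(.43,.12,.36),(.25,.30,.34)]):
    p,r=look(C,J,f); q=ik(p,r); print(p.round(3),q if q is None else q.round(2))
    if q is None: continue
    movep(p,r); f,T=wrist(); save(f,f"w_j{i}.png"); np.savez(f"wj{i}.npz",T=T)
    d=tip_of("wrist","red_jar_centre")[:3]; print([(np.round(k["centre"],1),round(k["score"],2),onz(f,k["centre"],.038,T).round(4)) for k in d])
    u,v=proj(f,J,T).astype(int); print(u,v)
    ims.append(cv2.resize(f["img"][max(v-65,0):v+65,u-65:u+65,::-1],(400,400),interpolation=2))
cv2.imwrite("pics/j.png",np.hstack(ims)); print(get_state()["clock"])
E
```

```text
[0.442 0.201 0.219] [-0.32  0.34 -0.68  0.85  1.01  1.22]
[(array([320.8, 205.9]), 0.8, array([0.4697, 0.3988, 0.038 ])), (array([495.4, 379.8]), 0.73, array([0.6235, 0.1237, 0.038 ])), (array([294.1,  97. ]), 0.51, array([0.4554, 0.7129, 0.038 ]))]
320 205
[0.32  0.33  0.195] None
16.875
```

View pics/j.png

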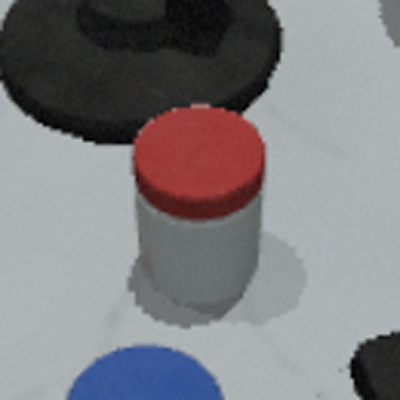

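```bash
python3 - <<'E'
from h import *
f=grab_frame("wrist"); J=[.469,.396,.045]
ok=None
for C in [(.22,.32,.36),(.2,.35,.42),(.25,.36,.42),(.28,.36,.46),(.3,.3,.45),(.22,.2,.4),(.3,.2,.4),(.33,.36,.5)]:
    p,r=look(C,J,f)
    for a in (0,.5,-.5,1,-1,np.pi/2,-np.pi/2):   # spin about optical axis
        M=f["T_tool_cam"]; Rc=R.from_rotvec(r).as_matrix()@M[:3,:3]@R.from_rotvec([0,0,a]).as_matrix(); Rt=Rc@M[:3,:3].T
        pp=np.array(C)-Rt@M[:3,3]; rr=R.from_matrix(Rt).as_rotvec(); q=ik(pp,rr)
        if q is not None: print(C,a,pp.round(3),q.round(2)); ok=ok or (C,a,pp,rr)
    if ok: break
if ok:
    C,a,pp,rr=ok
    try: movep(pp,rr)
    except MotionError as e: print(e); raise SystemExit
    f,T=wrist(); save(f,"w_k.png"); np.savez("wk.npz",T=T)
    d=tip_of("wrist","red_jar_centre")[:3]; print([(np.round(k["centre"],1),round(k["score"],2),onz(f,k["centre"],.038,T).round(4)) for k in d])
    u,v=proj(f,J,T).astype(int)
    im=cv2.warpAffine(f["img"][:,:,::-1],cv2.getRotationMatrix2D((float(u),float(v)),-np.degrees(a)*-1*-1 if 0 else np.degrees(a),1),(640,400))
    cv2.imwrite("pics/k.png",cv2.resize(im[max(v-65,0):v+65,u-65:u+65],(520,520),interpolation=2)); print(get_state()["clock"])
E
```

```text
(0.22, 0.32, 0.36) 0 [0.295 0.343 0.216] [ 1.12 -0.02 -1.29 -0.52 -0.67 -2.62]
(0.22, 0.32, 0.36) 0.5 [0.293 0.358 0.219] [ 1.22  0.05 -1.08 -0.15 -0.83 -1.93]
(0.22, 0.32, 0.36) 1 [0.298 0.371 0.226] [ 1.22  0.11 -0.86  0.25 -0.84 -1.28]
(0.22, 0.32, 0.36) 1.5707963267948966 [0.309 0.38  0.236] [ 1.15  0.14 -0.66  0.55 -0.72 -0.68]
(0.22, 0.32, 0.36) -1.5707963267948966 [0.327 0.32  0.236] [ 0.48 -0.32 -1.14  0.02  0.2   1.71]
[(array([143.4, 169.4]), 0.75, array([0.4648, 0.7146, 0.038 ])), (array([509.1, 174.6]), 0.74, array([0.6365, 0.11  , 0.038 ])), (array([324.5, 208.2]), 0.61, array([0.4733, 0.3925, 0.038 ]))]
20.2333
```

View pics/k.png

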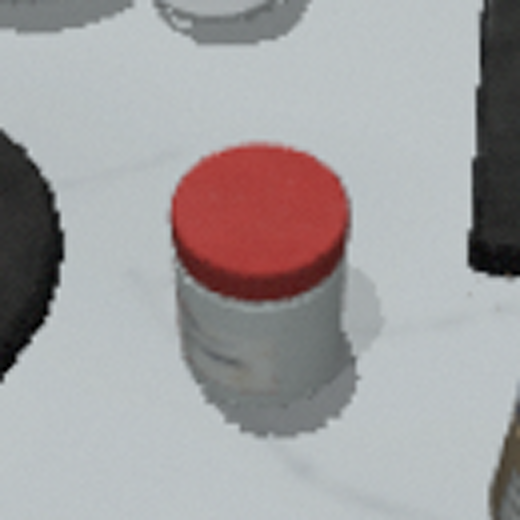

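```bash
python3 - <<'E'
from h import *
from scipy.optimize import least_squares
f=grab_frame("wrist")
ims=[(cv2.imread("pics/"+n)[:,:,::-1],np.load(t)["T"]) for n,t in (("w_j0.png","wj0.npz"),("w_k.png","wk.npz"))]
th=np.linspace(0,2*np.pi,60)
def hull(x,y,T,r=.028):
    return cv2.convexHull(np.array([proj(f,[x+r*np.cos(t),y+r*np.sin(t),z],T) for t in th for z in (.062,.076)],np.float32))
ms=[]
for im,T in ims:
    h=cv2.cvtColor(np.ascontiguousarray(im),cv2.COLOR_RGB2HSV); m=(((h[...,0]<8)|(h[...,0]>172))&(h[...,1]>120)).astype(np.uint8)
    n,l,st,c=cv2.connectedComponentsWithStats(m); u,v=proj(f,[.469,.396,.07],T)
    k=1+np.argmin(np.hypot(c[1:,0]-u,c[1:,1]-v)+1e3*(st[1:,4]<100)); ms.append((c[k],st[k,4]))
def cen(hh): 
    M=cv2.moments(hh); return np.array([M["m10"],M["m01"]])/M["m00"]
for i in (0,1): 
    s=least_squares(lambda p:cen(hull(*p,ims[i][1]))-ms[i][0],[.469,.396],diff_step=1e-3); print(i,s.x.round(4),s.fun, ms[i][1],cv2.contourArea(hull(*s.x,ims[i][1])))
    x,y=s.x
    azs=np.radians(np.arange(90,300,1)); zs=np.linspace(.064,0,65)
    mp=np.array([[proj(f,[x+.028*np.cos(a),y+.028*np.sin(a),z],ims[i][1]) for a in azs] for z in zs],np.float32)
    U=cv2.remap(np.ascontiguousarray(ims[i][0]),mp[...,0],mp[...,1],cv2.INTER_LINEAR)
    cv2.imwrite(f"pics/u{i}.png",cv2.resize(U[:,:,::-1],None,fx=3.6,fy=4))
g=[cv2.imread(f"pics/u{i}.png") for i in (0,1)]
g=[cv2.convertScaleAbs(k,alpha=1.7,beta=-90) for k in g]
for k in g:
    for a in range(90,300,30): cv2.line(k,(int((a-90)*3.6),0),(int((a-90)*3.6),12),(0,0,255),2)
cv2.imwrite("pics/u.png",np.vstack(g))
E
```

```text
0 [0.4676 0.3973] [-9.52784092e-07  1.39786562e-06] 1257 1359.5587328253314
1 [0.467  0.3962] [-8.34379534e-08 -2.45433029e-07] 1357 1495.695936740376
```

View pics/u.png

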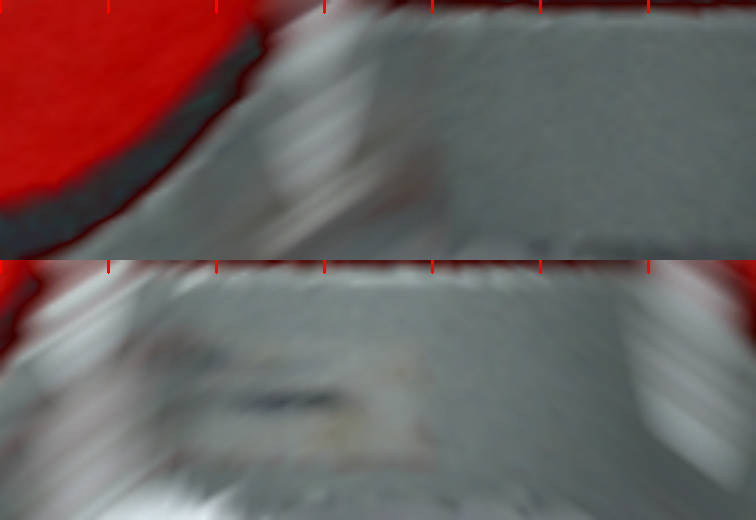

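```bash
python3 - <<'E'
from h import *
f=grab_frame("wrist"); J=[.4673,.3967,.03]; M=f["T_tool_cam"]; q0=get_state()["q"]; best=None
for C in [(.20,.46,.38),(.2,.46,.42),(.22,.46,.42)]:
    p,r=look(C,J,f)
    for a in np.arange(-1.6,1.7,.2):
        Rt=R.from_rotvec(r).as_matrix()@M[:3,:3]@R.from_rotvec([0,0,a]).as_matrix()@M[:3,:3].T
        pp=np.array(C)-Rt@M[:3,3]; rr=R.from_matrix(Rt).as_rotvec(); q=ik(pp,rr)
        if q is not None and (best is None or np.abs(q-q0).max()<best[0]): best=(np.abs(q-q0).max(),C,a,pp,rr,q)
    if best: break
print(best); movep(best[3],best[4])
f,T=wrist(); save(f,"w_m.png"); np.savez("wm.npz",T=T); print(get_state()["clock"])
x,y=J[:2]; azs=np.radians(np.arange(90,300,1)); zs=np.linspace(.064,0,65)
mp=np.array([[proj(f,[x+.028*np.cos(a),y+.028*np.sin(a),z],T) for a in azs] for z in zs],np.float32)
U=cv2.remap(f["img"],mp[...,0],mp[...,1],cv2.INTER_LINEAR)[:,:,::-1]
k=cv2.convertScaleAbs(cv2.resize(U,None,fx=3.6,fy=4),alpha=1.9,beta=-110)
for a in range(90,300,30): cv2.line(k,(int((a-90)*3.6),0),(int((a-90)*3.6),12),(0,0,255),2)
u,v=proj(f,J,T).astype(int); c=f["img"][v-50:v+50,u-80:u+109,::-1]
cv2.imwrite("pics/m.png",np.vstack([k,cv2.resize(c,(k.shape[1],300),interpolation=2)]))
E
```

```text
(np.float64(0.7236900671300105), (0.2, 0.46, 0.38), np.float64(-1.0000000000000002), array([0.27698763, 0.41487507, 0.24307806]), array([2.39197415, 1.10214563, 1.16630091]), array([ 1.26221744,  0.06148042, -0.84839518,  0.20373509, -0.77072589,
       -2.93111713]))
21.1083
```

View pics/m.png

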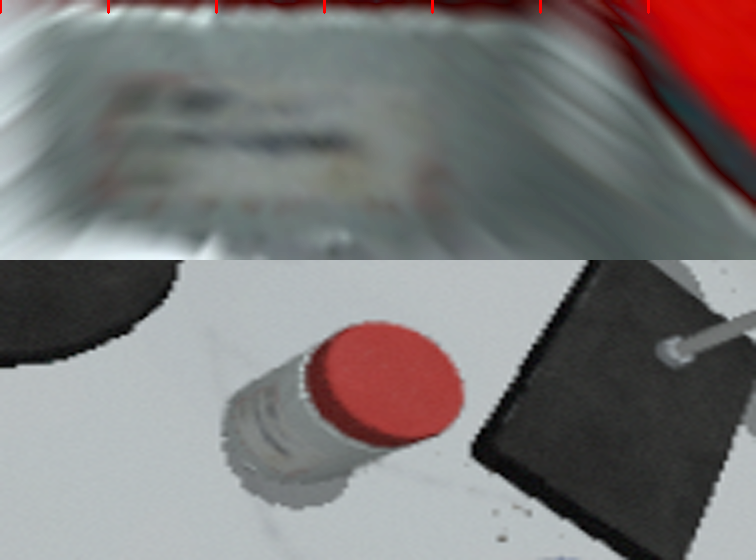

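```bash
python3 - <<'E'
from h import *
r=down(np.radians(240)-2*np.pi)
for p in ([.33,.33,.30],[.467,.397,.25],[.467,.397,.03],[.40,.2,.30]): print(ik(p,r))
print("end",ik([.4785,-.177,.122],down(np.radians(345.25)-2*np.pi)))
movep([.33,.33,.30],r); print(get_state()["q"].round(2))
move_l([.4672,.3968,.22],.2)
f,T=wrist(); save(f,"w_n.png")
print([(np.round(k["centre"],1),round(k["score"],2),onz(f,k["centre"],.038,T).round(4)) for k in tip_of("wrist","red_jar_centre")[:3]])
cv2.imwrite("pics/n.png",f["img"][:,:,::-1]); print(get_state()["clock"],get_state()["contact_force"])
E
```

```text
[ 6.27030772e-01  1.30630844e-01 -2.69501790e-01  1.17066369e+00
 -4.44089210e-16 -1.99096311e+00]
[ 5.84189181e-01  4.34163605e-01  1.70086881e-02  1.15364141e+00
 -4.44089210e-16 -2.03380470e+00]
[ 5.84189181e-01  6.32682649e-01 -2.58145531e-01  6.79968146e-01
 -4.44089210e-16 -2.03380470e+00]
[ 2.98320891e-01  9.29809686e-02 -3.12636395e-01  1.16517896e+00
 -4.44089210e-16 -2.31967299e+00]
end [-0.49906301  0.35794954 -0.45318347  0.75966332  0.          1.32916938]
[ 0.63  0.13 -0.27  1.17 -0.   -1.99]
[(array([562.1, 119.3]), 0.27, array([0.3905, 0.0812, 0.038 ]))]
23.1333 [ 0.40744593  0.07324037 -0.3434639 ]
```

View pics/n.png

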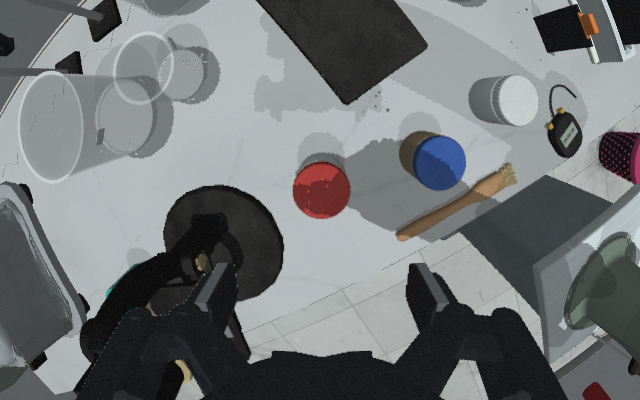

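```bash
python3 - <<'E'
from h import *
print(move_l([.4672,.3968,.03],.12,until_force=8)); s=get_state(); print(s["position"],s["contact_force"])
grab(50); s=get_state(); z0=s["position"][2]; print(s["finger_gap"],s["grasp_force"],s["contact_force"],s["position"])
print(move_l([.4672,.3968,.10],.1,until_force=30)); s=get_state(); print(s["finger_gap"],s["grasp_force"],s["contact_force"],s["position"],s["clock"]); open("z0","w").write(str(z0))
f,T=wrist(); save(f,"w_g.png")
E
```

```text
False
[0.46772641 0.39713565 0.03075411] [0.57128649 0.58817054 0.32681708]
0.6424014112363998 52.85359561443329 [-0.22584152 -0.14633528  4.46995492] [0.46767124 0.39708686 0.03069084]
False
0.6450756986570693 52.882906794548035 [ 1.37934015 -0.4697068  -1.56018031] [0.46671946 0.39647617 0.09935824] 26.1083
```

```bash
python3 - <<'E'
from h import *
z0=float(open("z0").read())
move_l([.4672,.3968,.33],.2)
move_l([.40,.2,.33],.2)
r=down(np.radians(345.25)-2*np.pi)
movep([.42,.0,.33],r)
move_l([.4785,-.177,.30],.2)
move_l([.4785,-.177,z0+.092],.1); sleep(.5)
s=get_state(); print(s["position"],z0,s["contact_force"],s["finger_gap"],s["grasp_force"],s["clock"])
for c in ("side","top"):
    f=grab_frame(c); save(f,c+"_end.png"); print(c,"expect",proj(f,[.4785,-.177,.13]).round(1))
    for n in ("red_jar_centre","lens","view_spot"): print(n,[(np.round(d["centre"],1),round(d["score"],2)) for d in tip_of(c,n)[:4]])
fw,T=wrist(); save(fw,"w_end.png")
a=cv2.imread("pics/side_end.png")[110:230,290:410];b=cv2.imread("pics/w_end.png")
cv2.imwrite("pics/e.png",np.hstack([cv2.resize(a,(400,400),interpolation=2),b[:,120:520]]))
E
```

```text
[ 0.47850568 -0.17699542  0.12272209] 0.030690844376444173 [ 0.35397941  0.68996825 -0.4461515 ] 0.6460710267858029 52.87065267562866 35.475
side expect [347.9 169.8]
red_jar_centre [(array([246.2, 325.3]), 0.78), (array([288.4, 214.6]), 0.76), (array([344.6, 171.9]), 0.55)]
lens [(array([357.7, 163.3]), 0.62)]
view_spot [(array([348.6, 168.1]), 0.73)]
top expect [388.3 195.8]
red_jar_centre [(array([312.2, 163.2]), 0.75), (array([165.5, 203.9]), 0.69), (array([387. , 197.7]), 0.42)]
lens []
view_spot [(array([389.9, 200.2]), 0.7)]
```

View pics/e.png

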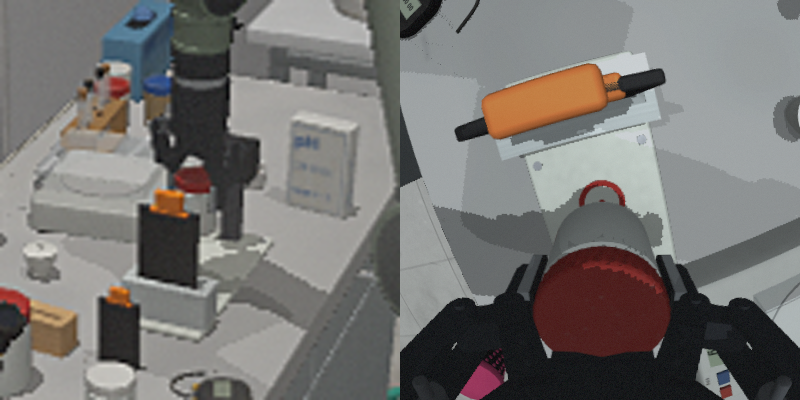

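```bash
python3 -c "
from cell import *
print(get_state()['clock'],get_state()['joint_velocities'].round(4)); print(sign_off())"
```

```text
35.925 [-0.0021 -0.0005 -0.0002  0.     -0.0012 -0.0004]
the job is handed in; nothing more can be done
None
```

The job is handed in at about 36 s: the backing plate is fully down in the stand slot and released, and the red-lidded jar is held still above the mark at lens height. The label was turned toward the lens using its edges measured before the grasp; no camera could see it in the final pose.

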